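# Re-set a timber strip in a screw hold-down

### The arm

A 6-joint arm with a two-finger parallel gripper is mounted at the origin on a cart in front of the work surface, level with it; the furniture and walls round the work are solid. World frame = base frame: x ahead of the robot, y to its left, z up, the work surface at z = 0. Lengths are in m, angles in rad, forces in N, time in s.
With the tool pointing down it reaches from about 0.325 to 0.75 m from the base axis. Payload 7.6 kg.
Tool frame: the origin (TCP) lies at the very end of the fingers, on their centre line; the grasp point (between the pads) lies 19 mm behind it; z points along the fingers, y is the line along which they close (so a half turn about z gives the same grasp; the last joint's range is limited). The gripper opens to 85 mm and grips with 20 to 120 N. Pads are 22 mm wide; open, the fingers measure 114 mm over their backs; the gripper's body (76 mm by 85 mm) begins 54 mm behind the grasp point. The pads swing forward as they close: fully open they stand 13 mm farther back than shut.
Start: joints at [-1.305, 0.052, 1.401, -0, 1.689, -0.07], TCP at [0.173, -0.496, 0.231] pointing down, gripper open.
Joint ranges: [-2.9, 2.9], [-0.91, 2.17], [0.12, 2.37], [-1.06, 4.2], [0.26, 2.73], [-2.93, 2.93]. Speed limits (rad/s): [2.57, 2.57, 3.01, 3.14, 3.14, 3.14].

### API

Orientations are given as a unit quaternion [x, y, z, w].
In Python, from bench import arm, cams, job_done gives the robot as it stands.
- The arm moves only by the tool step_arm, never from a script. Its argument "plan" is a list of rows, each an object of numbers: "jaw": the gripper command: -1 is shut, 1 is fully open, values between are in proportion; "x", "y", "z": the shift along the tool's x, y, z in m; "roll": the turn about the tool's z in degrees. In form: [{"jaw": .., "x": .., "y": .., "z": .., "roll": ..}, ...]. A call has 1 to 10 rows; each row shifts and turns the commanded pose from where the row before left it, along the tool's axes as they then stand; what a row does not reach is not made up. A row lasts 1/12 s, in which the tool goes at most 41.7 mm and 7.16 degrees, less where a joint would pass 70% of its speed; a pose out of reach is approached as far as the arm can. A call with a gripper value outside its range is refused whole. The fingers move at their own pace and stop on an object; "force" is the grip in N (left out, the last holds). Time passes only in rows, so rows that do not move let the fingers close. It gives the time, the measured TCP pose, the force, the opening and the grip force at its end, in the units of the state.
- arm.get_state(): the state, without advancing time (a new reading comes with each control period).
- cams.read_camera(name): name is "scene" or "side" or "wrist"; returns the picture (384x512x3 uint8, red, green, blue); there is no depth.
- cams.calibration(name): a dict with "mtx" (3x3 intrinsics, pixels), "R" (3x3) and "t" (3): a world point X has camera coordinates R X + t. Camera axes: x right, y down, z forward; pixel columns grow to the right and rows downward; lengths in m; the calibration is good to about 2 mm. A picture is of the moment at which its call begins: read the wrist's pose just before it. calibration takes no time and is no camera call; for the wrist camera it gives the pose at the moment of the call.
- job_done(): hands the job in; it is judged then, once.
The state is a dict: "time": time; "q": joint angles; "qd": joint speeds; "joint_efforts": joint torques, N m; "tool_pos": TCP position; "eef_rot": TCP orientation; "ft_force": force on the tool from outside, world axes, zero at the start; "moment": the same for the moment, N m; "grip_width": finger opening in m; "gripper_force": force on a finger pad.
Only numpy, scipy, OpenCV 4.12 (cv2) and the standard library are available. Lean on these libraries where they do the work, as an engineer would, in place of code of your own. Each camera call takes 0.05 s, during which the arm holds its last target. There are 200 camera calls.

### The job

The dark timber strip is clamped askew under the screw hold-down on the jig board. Back the screw off just enough to free the strip (at most half a turn), swing the strip round under the foot until it lies in line with the groove in the board, then do the screw up tight again. Keep the clamped end of the strip under the screw foot all the time, and leave the strip lying clamped and let go.

Things in the scene. Friction and masses are not known exactly. Their poses are not given: they have to be found in the camera images.
- clamp_screw (a joint): Turn of the vertical clamp screw, rad. Grows counter-clockwise seen from above, which backs it off; the foot rises 2.5 mm per rad. At 0 the foot just touches the strip, below 0 it presses harder and harder (over 10 N from -0.35). Starts tight at -0.75 to -0.55, stays where left, range -1.4 to 4.2, needs up to 0.3 N m. Backing off 1.3 rad frees the strip; the same turn back makes it as tight as before.
- handle (a point): Centre of the black wing handle on top of the screw, on its axis: upright flat bar 64 mm long (x axis), 12 mm thick (y), 26 mm high (z), underside 98 mm above the bench. Pinch it across its thickness from above and turn it; it stays at this height. The steel bracket arm (32 mm wide) ends 12 mm below its underside; the bracket's column stands behind the screw.
- clamp_pad: Round steel foot of the screw, 26 mm diameter, 7 mm thick; origin at the centre of its underside, on the screw's axis. It moves only up and down and does not turn.
- groove (a point): Point on the dark straight groove (4 mm wide) in the fixed light-wood jig board (250 x 170 x 18 mm), at the board's top, 100 mm in front of the screw axis. Its x axis runs along the groove, toward the screw axis. The groove runs from the screw axis almost to the board's front edge. Left of the board stands a tall router table (0.36 m): pass over it.
- strip_grip (a point): Where to grip the loose dark timber strip (155 x 35 mm, 22 mm high, flat on the board, top 40 mm above the bench): on its centre line, half-way up, 24.5 mm from the free end, 108 mm from strip_heel. y axis along the strip toward the clamped end, x across its 35 mm width, z up. It starts 36 to 50 degrees off the groove, free end to the robot's left.
- strip_heel (a point): Point of the same strip 22.5 mm from its clamped end, half-way up on its centre line; same axes. It starts within 10 mm of the screw axis, under the foot, and must stay under it (within 20 mm).

How it is judged:
By the outcome, as a careful person would: the job done as asked, in the order asked, and still so for the second after the job is handed in, with the robot touching nothing.
It also fails if it takes over 64 s, if anything falls off the work surface, if the arm or the gripper's body presses on something with over 40 N, if the wrist force passes 120 N, or if a joint passes its speed limit or range.

## Working session

There is one attempt and no reset: what is moved stays moved. The work goes in short steps, Python scripts to look and compute and a tool call to move; the robot and the scene stay as the last step left them, time stands still between calls to the robot, and variables do not carry over. Pictures are saved under pics/ and viewed, at most 10 in all, crops included, and the job is handed in when it is done.

Besides the shell and the picture viewer there is one more tool, called as name(argument=value, ...), one argument or row to a line, values as JSON. step_arm: Moves the arm, as the interface text tells. Its arguments: {"type":"object","properties":{"plan":{"type":"array"},"force":{"type":"number"}},"required":["plan"]}

```bash
mkdir -p pics; python3 - <<'E'
from bench import arm,cams
import cv2
s=arm.get_state();print(s['time'],s['tool_pos'],s['eef_rot'],s['grip_width'])
for n in('scene','side'):
    cv2.imwrite(f'pics/{n}0.png',cams.read_camera(n)[:,:,::-1])
    c=cams.calibration(n);print(n,c['mtx'].tolist(),(-c['R'].T@c['t']).round(3))
E
```

```text
0.0 [ 0.17295015 -0.49537001  0.23045731] [ 9.85934097e-01  1.67132633e-01 -7.79236989e-05 -7.96363038e-04] 0.08556842035389105
scene [[425.83987610010894, 0.0, 253.91356827123272], [0.0, 425.83987610010894, 197.88906990364717], [0.0, 0.0, 1.0]] [ 0.196 -0.37   0.752]
side [[389.9633462830075, 0.0, 258.4598600487179], [0.0, 389.9633462830075, 184.20981642737385], [0.0, 0.0, 1.0]] [ 0.569 -0.715  0.475]
```

View pics/scene0.png

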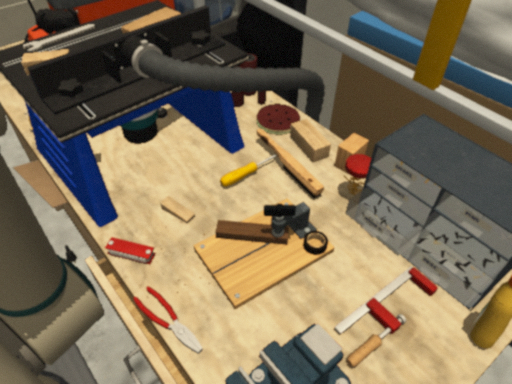

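View pics/side0.png

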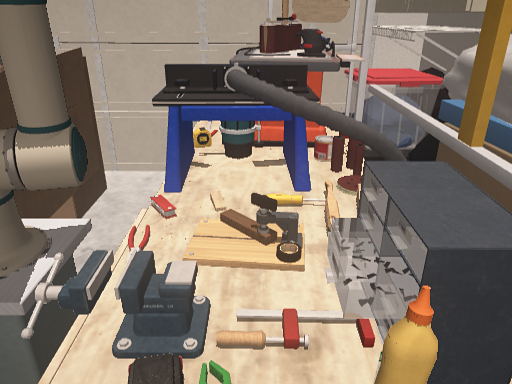

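The scene view shows the board at about (265,255), the strip from (218,230) to (288,237), the handle at about (287,211), and the groove running from (285,235) toward (215,270). In the side view the handle is at about (263,201). I'll enlarge both views.

```bash
python3 - <<'E'
import cv2,numpy as np
a=cv2.imread('pics/scene0.png')[190:310,185:345];b=cv2.imread('pics/side0.png')[180:280,180:313]
a=cv2.resize(a,(800,600),interpolation=2)[:,:];b=cv2.resize(b,(798,600),interpolation=2)
cv2.imwrite('pics/c1.png',a);cv2.imwrite('pics/c2.png',b)
E
```

```text
(no output)
```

View pics/c1.png

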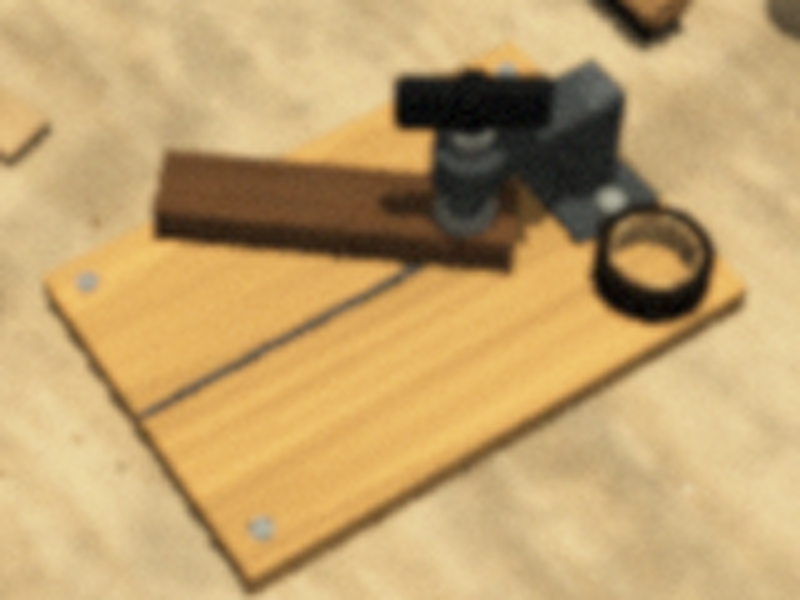

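View pics/c2.png

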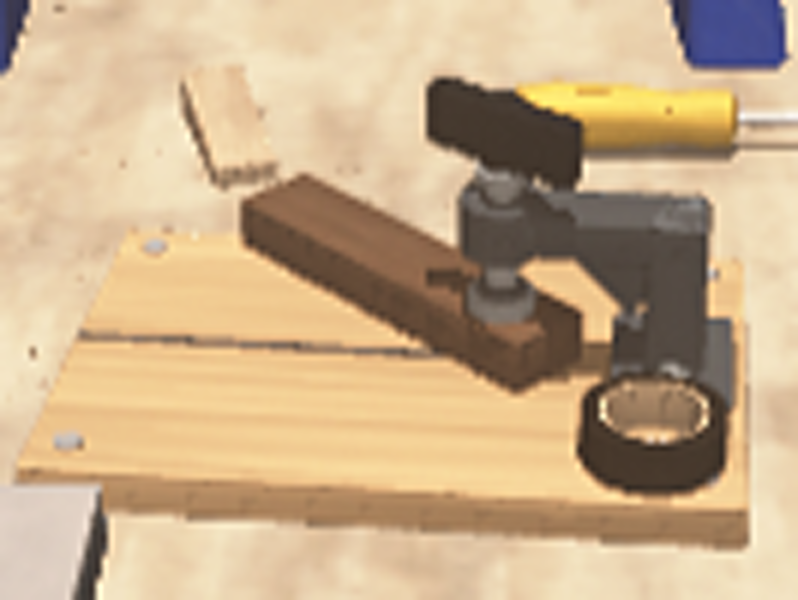

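The crops show these points. Crop 1: handle bar (397–554, 102), groove (140,415) to (420,265), strip free-end top corners (168,152) and (157,205), near right corner (512,245). Crop 2: handle ends (430,108) and (580,155), groove (82,335) to (440,355), strip top corners (303,175), (243,205), (518,362) and (580,318).

```bash
cat > h.py <<'E'
import numpy as np
from bench import arm,cams
from scipy.spatial.transform import Rotation as Rn
def ray(c,uv,z):
    d=c['R'].T@np.linalg.inv(c['mtx'])@[*uv,1]; o=-c['R'].T@c['t']
    return o+d*(z-o[2])/d[2]
def deg(v): return np.degrees(np.arctan2(v[1],v[0]))
E
python3 - <<'E'
from h import *
C={n:cams.calibration(n) for n in('scene','side')}
A=lambda u,v,z:ray(C['scene'],(185+u/5-.4,190+v/5-.4),z)
B=lambda u,v,z:ray(C['side'],(180+u/6-.4,180+v/6-.4),z)
def show(n,*p): print(n,[x[:2].round(4).tolist() for x in p],deg(p[1]-p[0]).round(1))
show('hA',A(397,102,.111),A(554,103,.111));show('hB',B(430,108,.111),B(580,155,.111))
show('gA',A(140,415,.018),A(420,265,.018));show('gB',B(82,335,.018),B(440,355,.018))
print('footB',B(502,305,.047)[:2],'footA',A(467,215,.045)[:2])
show('sA near',A(157,205,.04),A(512,245,.04));show('sB near',B(243,205,.04),B(518,362,.04));show('sB far',B(303,175,.04),B(580,318,.04))
show('endA',A(157,205,.04),A(168,152,.04))
E
```

```text
hA [[0.5623, 0.0454], [0.6106, 0.0059]] -39.3
hB [[0.5588, 0.0467], [0.6111, 0.0093]] -35.5
gA [[0.428, 0.0429], [0.5642, 0.0291]] -5.8
gB [[0.4282, 0.0434], [0.5625, 0.0298]] -5.8
footB [0.58486967 0.01661778] footA [0.58272299 0.02184347]
sA near [[0.4867, 0.1109], [0.5897, 0.001]] -46.9
sB near [[0.4839, 0.106], [0.5901, -0.0107]] -47.7
sB far [[0.506, 0.132], [0.6132, 0.0195]] -46.4
endA [[0.4867, 0.1109], [0.5073, 0.1315]] 45.1
```

step_arm(
  plan=[
    {"jaw": 1, "x": 0.033, "y": -0.021, "z": 0, "roll": 0},
    {"jaw": 1, "x": 0.033, "y": -0.021, "z": 0, "roll": 0},
    {"jaw": 1, "x": 0.033, "y": -0.021, "z": 0, "roll": 0},
    {"jaw": 1, "x": 0.033, "y": -0.021, "z": 0, "roll": 0},
    {"jaw": 1, "x": 0.033, "y": -0.021, "z": 0, "roll": 0},
    {"jaw": 1, "x": 0.033, "y": -0.021, "z": 0, "roll": 0},
    {"jaw": 1, "x": 0.033, "y": -0.021, "z": 0, "roll": 0},
    {"jaw": 1, "x": 0.033, "y": -0.021, "z": 0, "roll": 0},
    {"jaw": 1, "x": 0.033, "y": -0.021, "z": 0, "roll": 0},
    {"jaw": 1, "x": 0.033, "y": -0.021, "z": 0, "roll": 0},
  ],
)

```text
time: 0.93
tool_pos: [0.4161, -0.1868, 0.2311]
eef_rot: [0.986, 0.167, -0.0, -0.0]
ft_force: [0.2, 0.4, 0.6]
grip_width: 0.0856
gripper_force: 0.0
```

step_arm(
  plan=[
    {"jaw": 1, "x": 0.033, "y": -0.021, "z": 0, "roll": 0},
    {"jaw": 1, "x": 0.033, "y": -0.021, "z": 0, "roll": 0},
    {"jaw": 1, "x": 0.033, "y": -0.021, "z": 0, "roll": 0},
    {"jaw": 1, "x": 0.033, "y": -0.021, "z": 0, "roll": 0},
    {"jaw": 1, "x": 0.033, "y": -0.021, "z": 0, "roll": 0},
    {"jaw": 1, "x": 0.033, "y": -0.021, "z": 0, "roll": 0},
    {"jaw": 1, "x": 0.033, "y": -0.021, "z": 0, "roll": 0},
    {"jaw": 1, "x": 0, "y": 0, "z": 0, "roll": 0},
    {"jaw": 1, "x": 0, "y": 0, "z": 0, "roll": 0},
  ],
)

```text
time: 1.68
tool_pos: [0.5853, 0.0278, 0.2296]
eef_rot: [0.986, 0.169, -0.001, -0.0]
ft_force: [0.4, -0.6, 0.5]
grip_width: 0.0853
gripper_force: 0.0
```

step_arm(
  plan=[
    {"jaw": 1, "x": 0, "y": 0, "z": 0, "roll": 7},
    {"jaw": 1, "x": 0, "y": 0, "z": 0, "roll": 7},
    {"jaw": 1, "x": 0, "y": 0, "z": 0, "roll": 7},
    {"jaw": 1, "x": 0, "y": 0, "z": 0, "roll": 7},
    {"jaw": 1, "x": 0, "y": 0, "z": 0, "roll": 7},
    {"jaw": 1, "x": 0, "y": 0, "z": 0, "roll": 7},
    {"jaw": 1, "x": 0, "y": 0, "z": 0, "roll": 7},
    {"jaw": 1, "x": 0, "y": 0, "z": 0, "roll": 7},
    {"jaw": 1, "x": 0, "y": 0, "z": 0, "roll": 0},
    {"jaw": 1, "x": 0, "y": 0, "z": 0, "roll": 0},
  ],
)

```text
time: 2.52
tool_pos: [0.5847, 0.0253, 0.2315]
eef_rot: [0.949, -0.314, 0.0, 0.0]
ft_force: [-0.4, -0.7, -0.1]
grip_width: 0.0855
gripper_force: 0.0
```

```bash
python3 - <<'E'
from h import *;import cv2
s=arm.get_state();M=Rn.from_quat(s['eef_rot']).as_matrix();print(s['time'],s['tool_pos'],'yaw y',deg(M[:,1]),s['q'].round(2) if hasattr(s['q'],'round') else s['q'])
c=cams.calibration('wrist');I=cams.read_camera('wrist');cv2.imwrite('pics/w1.png',I[:,:,::-1]);print(c['mtx'].tolist(),-c['R'].T@c['t'])
np.savez('w1.npz',**{k:np.array(v) for k,v in c.items()})
E
```

```text
2.5167 [0.58465489 0.02528011 0.23151353] yaw y -126.62221607302536 [-0.02  0.22  1.21 -0.    1.71  2.19]
[[297.814696261211, 0.0, 256.08014341036073], [0.0, 297.814696261211, 185.07176442034205], [0.0, 0.0, 1.0]] [ 0.64946522 -0.02260384  0.37364528]
```

View pics/w1.png

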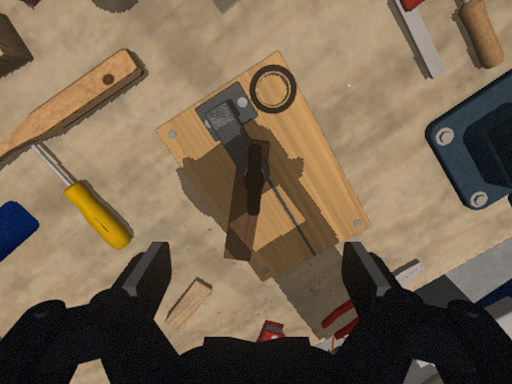

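The wrist view shows the handle as a black bar from about (260,140) to (252,214). The groove runs from (265,175) to (314,255) and the strip's free end is at about (240,255). I'll segment the bar.

```bash
python3 - <<'E'
from h import *;import cv2
c=dict(np.load('w1.npz'));I=cv2.imread('pics/w1.png')
for th in(32,42):
    m=(I.max(2)<th).astype(np.uint8);m[:120]=0;m[235:]=0;m[:,:225]=0;m[:,285:]=0
    n,l,st,ce=cv2.connectedComponentsWithStats(m);k=1+st[1:,4].argmax()
    p=np.argwhere(l==k)[:,::-1].astype(np.float32);print(st[k])
    r=cv2.boxPoints(cv2.minAreaRect(p));print(r.tolist())
    w=np.array([ray(c,u,.124)[:2] for u in r]);e=[np.linalg.norm(w[1]-w[0]),np.linalg.norm(w[2]-w[1])]
    d=w[1]-w[0] if e[0]>e[1] else w[2]-w[1];print(w.mean(0),e,deg(d))
g=[ray(c,u,.018)[:2] for u in((314,254),(268,180))];print('groove',g,deg(g[1]-g[0]))
E
```

```text
[247 175   5   8  13]
[[247.00001525878906, 179.0], [251.00001525878906, 175.0], [254.50001525878906, 178.5], [250.50001525878906, 182.5]]
[0.59111934 0.02648317] [np.float64(0.005073350622217437), np.float64(0.004413430184470962)] -80.59870293251484
[242 143  23  72 950]
[[236.27200317382812, 211.50399780273438], [248.83200073242188, 142.42398071289062], [270.3039855957031, 146.32797241210938], [257.7439880371094, 215.40798950195312]]
[0.58882651 0.02565392] [np.float64(0.0642123504666323), np.float64(0.0184441893184118)] -47.26110164639268
groove [array([0.42952565, 0.04248835]), array([0.5521952 , 0.03098822])] -5.3557616291238155
```

```bash
python3 - <<'E'
import cv2,numpy as np
I=cv2.imread('pics/w1.png')[130:230,210:310]
cv2.imwrite('pics/w1c.png',cv2.resize(np.clip(I.astype(float)*1.8,0,255).astype(np.uint8),(600,600),interpolation=cv2.INTER_CUBIC))
E
```

```text
(no output)
```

View pics/w1c.png

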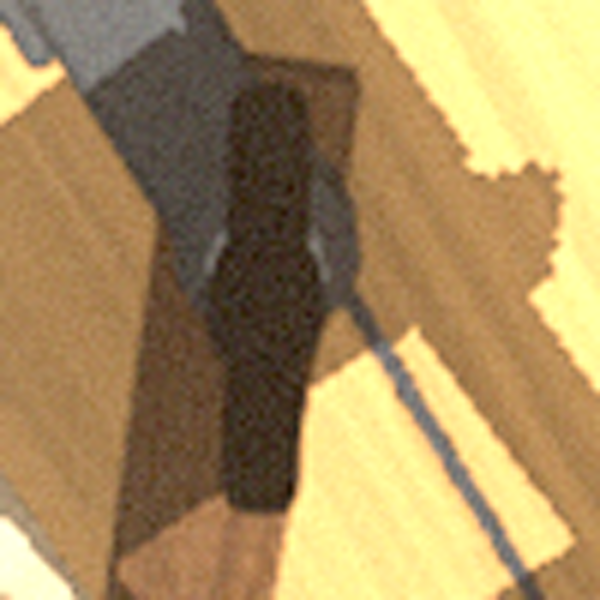

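The crop shows the handle centre line running from (268,85) to (260,508), with the hub at about (268,290).

```bash
python3 - <<'E'
from h import *
c=dict(np.load('w1.npz'));P=lambda u,v,z:ray(c,(210+u/6-.4,130+v/6-.4),z)[:2]
for z in(.124,.111):
    a,b=P(268,85,z),P(260,508,z);print(z,a,b,(a+b)/2,np.linalg.norm(a-b),deg(a-b))
print(P(268,290,.124))
a,b=P(118,565,.04),P(165,230,.04);print('strip left edge',a,b,deg(b-a))
E
```

```text
0.124 [0.61402708 0.00556628] [0.56287986 0.04520202] [0.58845347 0.02538415] 0.06470725911446674 -37.773336514547466
0.111 [0.61218168 0.00703321] [0.55837103 0.04873293] [0.58527635 0.02788307] 0.06807681757511976 -37.77333651454747
[0.58988695 0.02355785]
strip left edge [0.54092992 0.0990377 ] [0.5913716  0.04781924] -45.43778428849294
```

step_arm(
  plan=[
    {"jaw": 1, "x": 0.0005, "y": -0.0015, "z": 0.03, "roll": 1},
    {"jaw": 1, "x": 0, "y": 0, "z": 0.03, "roll": 0},
    {"jaw": 1, "x": 0, "y": 0, "z": 0.03, "roll": 0},
    {"jaw": 1, "x": 0, "y": 0, "z": 0.025, "roll": 0},
    {"jaw": 1, "x": 0, "y": 0, "z": 0.02, "roll": 0},
    {"jaw": 0, "x": 0, "y": 0, "z": 0, "roll": 0},
    {"jaw": -0.5, "x": 0, "y": 0, "z": 0, "roll": 0},
    {"jaw": -1, "x": 0, "y": 0, "z": 0, "roll": 0},
    {"jaw": -1, "x": 0, "y": 0, "z": 0, "roll": 0},
    {"jaw": -1, "x": 0, "y": 0, "z": 0, "roll": 0},
  ],
  force=60,
)

```text
time: 3.4
tool_pos: [0.5873, 0.0271, 0.0983]
eef_rot: [0.946, -0.323, 0.002, -0.0]
ft_force: [-1.0, -0.2, -0.4]
grip_width: 0.0254
gripper_force: 0.0
```

step_arm(
  plan=[
    {"jaw": -1, "x": 0, "y": 0, "z": 0, "roll": 0},
    {"jaw": -1, "x": 0, "y": 0, "z": 0, "roll": 0},
    {"jaw": -1, "x": 0, "y": 0, "z": 0, "roll": 0},
    {"jaw": -1, "x": 0, "y": 0, "z": 0, "roll": 0},
    {"jaw": -1, "x": 0, "y": 0, "z": 0, "roll": 0},
  ],
)

```text
time: 3.82
tool_pos: [0.5868, 0.0265, 0.0984]
eef_rot: [0.946, -0.324, 0.001, 0.0]
ft_force: [-4.9, -3.0, 6.8]
grip_width: 0.0106
gripper_force: 67.7
```

```bash
python3 - <<'E'
from h import *
s=arm.get_state();M=Rn.from_quat(s['eef_rot']).as_matrix();print(s['tool_pos'],deg(M[:,1]),s['ft_force'],s['moment'],s['grip_width'],s['gripper_force'])
E
```

```text
[0.58678842 0.02645414 0.09837067] -127.7741212750394 [-4.87500914 -2.99820988  6.80202479] [-0.31410483  0.57991008 -0.03259702] 0.010568190187837766 67.73454165188014
```

step_arm(
  plan=[
    {"jaw": -1, "x": 0, "y": 0, "z": 0, "roll": -5},
    {"jaw": -1, "x": 0, "y": 0, "z": 0, "roll": -5},
    {"jaw": -1, "x": 0, "y": 0, "z": 0, "roll": -5},
    {"jaw": -1, "x": 0, "y": 0, "z": 0, "roll": -5},
    {"jaw": -1, "x": 0, "y": 0, "z": 0, "roll": -5},
    {"jaw": -1, "x": 0, "y": 0, "z": 0, "roll": -5},
    {"jaw": -1, "x": 0, "y": 0, "z": 0, "roll": -5},
    {"jaw": -1, "x": 0, "y": 0, "z": 0, "roll": -5},
    {"jaw": -1, "x": 0, "y": 0, "z": 0, "roll": 0},
    {"jaw": -1, "x": 0, "y": 0, "z": 0, "roll": 0},
  ],
  force=80,
)

```text
time: 4.65
tool_pos: [0.5871, 0.0276, 0.0985]
eef_rot: [1.0, 0.02, 0.001, -0.0]
ft_force: [-2.2, 2.0, 5.9]
grip_width: 0.0105
gripper_force: 87.8
```

step_arm(
  plan=[
    {"jaw": -1, "x": 0, "y": 0, "z": 0, "roll": -5},
    {"jaw": -1, "x": 0, "y": 0, "z": 0, "roll": -5},
    {"jaw": -1, "x": 0, "y": 0, "z": 0, "roll": -5},
    {"jaw": -1, "x": 0, "y": 0, "z": 0, "roll": -5},
    {"jaw": -1, "x": 0, "y": 0, "z": 0, "roll": -5},
    {"jaw": -1, "x": 0, "y": 0, "z": 0, "roll": -5},
    {"jaw": -1, "x": 0, "y": 0, "z": 0, "roll": -5},
    {"jaw": -1, "x": 0, "y": 0, "z": 0, "roll": -3},
    {"jaw": -1, "x": 0, "y": 0, "z": 0, "roll": 0},
    {"jaw": -1, "x": 0, "y": 0, "z": 0, "roll": 0},
  ],
)

```text
time: 5.48
tool_pos: [0.5867, 0.0286, 0.0984]
eef_rot: [0.939, 0.345, 0.001, -0.001]
ft_force: [-3.2, 5.6, 7.7]
grip_width: 0.0103
gripper_force: 88.0
```

```bash
python3 - <<'E'
from h import *
s=arm.get_state();M=Rn.from_quat(s['eef_rot']).as_matrix();print(s['tool_pos'],deg(M[:,1]),s['ft_force'],s['moment'],s['grip_width'],s['gripper_force'])
E
```

```text
[0.586656   0.02860008 0.09843597] -49.65817836098516 [-3.20354668  5.58677715  7.70354649] [0.97870168 0.76131512 0.16153855] 0.010321690158494835 88.00745324377203
```

step_arm(
  plan=[
    {"jaw": 1, "x": 0, "y": 0, "z": 0, "roll": 0},
    {"jaw": 1, "x": 0, "y": 0, "z": 0, "roll": 0},
    {"jaw": 1, "x": 0, "y": 0, "z": 0, "roll": 0},
    {"jaw": 1, "x": 0, "y": 0, "z": 0, "roll": 0},
    {"jaw": 1, "x": 0, "y": 0, "z": 0, "roll": 0},
    {"jaw": 1, "x": 0, "y": 0, "z": -0.02, "roll": 0},
    {"jaw": 1, "x": 0, "y": 0, "z": -0.03, "roll": 0},
    {"jaw": 1, "x": 0, "y": 0, "z": -0.03, "roll": 0},
    {"jaw": 1, "x": 0, "y": 0, "z": -0.03, "roll": 0},
    {"jaw": 1, "x": 0, "y": 0, "z": -0.03, "roll": 0},
  ],
)

```text
time: 6.32
tool_pos: [0.5861, 0.027, 0.2376]
eef_rot: [0.939, 0.344, -0.0, -0.0]
ft_force: [1.7, -1.1, -0.0]
grip_width: 0.0855
gripper_force: 0.0
```

step_arm(
  plan=[
    {"jaw": 1, "x": 0, "y": 0, "z": 0, "roll": -7},
    {"jaw": 1, "x": 0, "y": 0, "z": 0, "roll": -7},
    {"jaw": 1, "x": 0, "y": 0, "z": 0, "roll": -7},
    {"jaw": 1, "x": 0, "y": 0, "z": 0, "roll": -7},
    {"jaw": 1, "x": 0, "y": 0, "z": 0, "roll": -7},
    {"jaw": 1, "x": 0, "y": 0, "z": 0, "roll": -7},
    {"jaw": 1, "x": 0, "y": 0, "z": 0, "roll": -7},
    {"jaw": 1, "x": 0, "y": 0, "z": 0, "roll": -7},
    {"jaw": 1, "x": 0, "y": 0, "z": 0, "roll": -7},
    {"jaw": 1, "x": 0, "y": 0, "z": 0, "roll": -7},
  ],
)

```text
time: 7.15
tool_pos: [0.5863, 0.027, 0.236]
eef_rot: [0.569, 0.822, -0.0, -0.0]
ft_force: [0.2, -0.2, -0.3]
grip_width: 0.0857
gripper_force: 0.0
```

step_arm(
  plan=[
    {"jaw": 1, "x": 0, "y": 0, "z": 0, "roll": -7},
    {"jaw": 1, "x": 0, "y": 0, "z": 0, "roll": -7},
    {"jaw": 1, "x": 0, "y": 0, "z": 0, "roll": -7},
    {"jaw": 1, "x": 0, "y": 0, "z": 0, "roll": -2},
    {"jaw": 1, "x": 0, "y": 0, "z": 0, "roll": 0},
    {"jaw": 1, "x": 0, "y": 0, "z": 0, "roll": 0},
  ],
)

```text
time: 7.65
tool_pos: [0.5863, 0.027, 0.2361]
eef_rot: [0.398, 0.918, -0.0, -0.0]
ft_force: [0.5, -0.1, -0.5]
grip_width: 0.0856
gripper_force: 0.0
```

```bash
python3 - <<'E'
from h import *;import cv2
s=arm.get_state();M=Rn.from_quat(s['eef_rot']).as_matrix();print(s['time'],s['tool_pos'],deg(M[:,0]),deg(M[:,1]))
g=np.array([.5127,.0999,s['tool_pos'][2]]);print((M.T@(g-s['tool_pos'])).round(4))
c=cams.calibration('wrist');I=cams.read_camera('wrist');cv2.imwrite('pics/w2.png',I[:,:,::-1])
np.savez('w2.npz',**{k:np.array(v) for k,v in c.items()})
E
```

```text
7.65 [0.58630665 0.02703867 0.23610771] 133.14350672635027 43.14350915084642
[ 0.1035 -0.0039  0.    ]
```

View pics/w2.png

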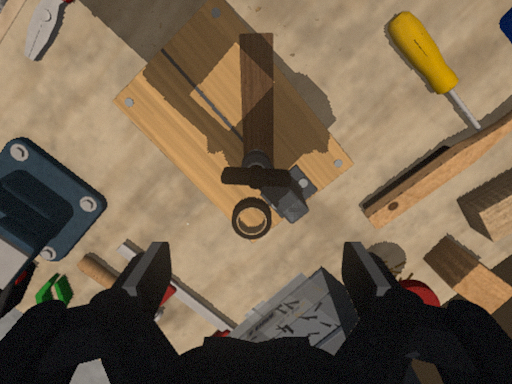

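The wrist view shows the whole strip: free-end corners at (240,33) and (273,33), left edge running to about (242,155), right edge to about (273,155). The handle is at (257,176), turned across the strip.

```bash
python3 - <<'E'
from h import *
c=dict(np.load('w2.npz'));P=lambda u,v:ray(c,(u,v),.04)[:2]
a,b,e,f=P(240,33),P(273,33),P(242.5,150),P(273.5,150)
print(a,b,np.linalg.norm(a-b),deg(e-a),deg(f-b))
d=(e+f)/2-(a+b)/2;d/=np.linalg.norm(d);m=(a+b)/2
g=m+.0245*d;h=g+.108*d;print('grip',g,'heel',h,deg(d))
s=arm.get_state();M=Rn.from_quat(s['eef_rot']).as_matrix()
print((M.T@(np.r_[g,s['tool_pos'][2]]-s['tool_pos'])).round(4))
q=[ray(c,u,.018)[:2] for u in((164,51),(238,135))];print('groove',q,deg(q[1]-q[0]))
E
```

```text
[0.48399684 0.112503  ] [0.50862831 0.13561423] 0.033776293883709466 -46.43313506227793 -45.530919831249754
grip [0.51333725 0.10644014] heel [0.58838478 0.02877505] -45.98197929346493
[0.1078 0.001  0.    ]
groove [array([0.43150502, 0.04324559]), array([0.55366426, 0.03041678])] -5.995061037451524
```

step_arm(
  plan=[
    {"jaw": 1, "x": 0.035, "y": 0, "z": 0, "roll": 0},
    {"jaw": 1, "x": 0.035, "y": 0, "z": 0, "roll": 0},
    {"jaw": 1, "x": 0.036, "y": 0, "z": 0, "roll": -1},
    {"jaw": 1, "x": 0, "y": 0, "z": 0.03, "roll": 0},
    {"jaw": 1, "x": 0, "y": 0, "z": 0.035, "roll": 0},
    {"jaw": 1, "x": 0, "y": 0, "z": 0.035, "roll": 0},
    {"jaw": 1, "x": 0, "y": 0, "z": 0.035, "roll": 0},
    {"jaw": 1, "x": 0, "y": 0, "z": 0.035, "roll": 0},
    {"jaw": 1, "x": 0, "y": 0, "z": 0.025, "roll": 0},
    {"jaw": 1, "x": 0, "y": 0, "z": 0.015, "roll": 0},
  ],
)

```text
time: 8.53
tool_pos: [0.5117, 0.1041, 0.0226]
eef_rot: [0.389, 0.921, -0.001, -0.002]
ft_force: [-0.2, -0.7, -0.6]
grip_width: 0.0853
gripper_force: 0.0
```

step_arm(
  plan=[
    {"jaw": 1, "x": 0, "y": 0, "z": 0.003, "roll": 0},
    {"jaw": 0, "x": 0, "y": 0, "z": 0, "roll": 0},
    {"jaw": -0.3, "x": 0, "y": 0, "z": 0, "roll": 0},
    {"jaw": -0.5, "x": 0, "y": 0, "z": 0, "roll": 0},
    {"jaw": -1, "x": 0, "y": 0, "z": 0, "roll": 0},
    {"jaw": -1, "x": 0, "y": 0, "z": 0, "roll": 0},
    {"jaw": -1, "x": 0, "y": 0, "z": 0, "roll": 0},
    {"jaw": -1, "x": 0, "y": 0, "z": 0, "roll": 0},
  ],
  force=30,
)

```text
time: 9.2
tool_pos: [0.5148, 0.1045, 0.0249]
eef_rot: [0.389, 0.921, 0.001, 0.001]
ft_force: [-0.4, 0.1, 5.7]
grip_width: 0.0342
gripper_force: 31.3
```

```bash
python3 - <<'E'
from h import *
s=arm.get_state();M=Rn.from_quat(s['eef_rot']).as_matrix();print(s['time'],s['tool_pos'],deg(M[:,1]),s['ft_force'],s['moment'],s['grip_width'],s['gripper_force'])
g=s['tool_pos'].copy();d=np.array([np.cos(np.radians(-5.7)),np.sin(np.radians(-5.7))])
E
```

```text
9.2 [0.51475839 0.10448278 0.02487769] 44.236665078031514 [-0.38400873  0.12206999  5.71460079] [-0.02477338  0.13525344 -0.02535246] 0.034212282939282586 31.325377821922302
```

step_arm(
  plan=[
    {"jaw": -1, "x": -0.0003, "y": -0.0074, "z": 0, "roll": -4},
    {"jaw": -1, "x": -0.0003, "y": -0.0074, "z": 0, "roll": -4},
    {"jaw": -1, "x": -0.0003, "y": -0.0074, "z": 0, "roll": -4},
    {"jaw": -1, "x": -0.0003, "y": -0.0074, "z": 0, "roll": -4},
    {"jaw": -1, "x": -0.0003, "y": -0.0074, "z": 0, "roll": -4},
    {"jaw": -1, "x": 0, "y": 0, "z": 0, "roll": 0},
    {"jaw": -1, "x": 0, "y": 0, "z": 0, "roll": 0},
  ],
)

```text
time: 9.78
tool_pos: [0.4933, 0.0741, 0.0249]
eef_rot: [0.223, 0.975, 0.0, 0.001]
ft_force: [-2.7, -0.8, 7.2]
grip_width: 0.0339
gripper_force: 31.4
```

```bash
cat > t.py <<'E'
from h import *
s=arm.get_state();M=Rn.from_quat(s['eef_rot']).as_matrix();p=s['tool_pos'];print(s['time'],p,deg(M[:,1]),s['ft_force'],s['moment'],s['grip_width'],s['gripper_force'])
print('to target',(M.T@(np.array([.4814,.0376,p[2]])-p)).round(4),'turn CCW',84.3-deg(M[:,1]))
E
python3 t.py
```

```text
9.7833 [0.4932841  0.07409671 0.02488879] 64.24075685102156 [-2.74739597 -0.8490061   7.16375542] [-0.15281882  0.23182518  0.10352539] 0.033897503292555316 31.40963315963745
to target [-0.0052 -0.038  -0.    ] turn CCW 20.05924314897844
```

step_arm(
  plan=[
    {"jaw": -1, "x": 0, "y": -0.0077, "z": 0, "roll": -4},
    {"jaw": -1, "x": 0, "y": -0.0077, "z": 0, "roll": -4},
    {"jaw": -1, "x": 0, "y": -0.0077, "z": 0, "roll": -4},
    {"jaw": -1, "x": 0, "y": -0.0077, "z": 0, "roll": -4},
    {"jaw": -1, "x": 0, "y": -0.0077, "z": 0, "roll": -4},
    {"jaw": -1, "x": 0, "y": 0, "z": 0, "roll": 0},
    {"jaw": -1, "x": 0, "y": 0, "z": 0, "roll": 0},
  ],
)

```text
time: 10.37
tool_pos: [0.4817, 0.0374, 0.0249]
eef_rot: [0.05, 0.999, -0.0, 0.001]
ft_force: [-0.8, -1.5, 6.1]
grip_width: 0.0343
gripper_force: 31.4
```

```bash
python3 t.py;python3 - <<'E'
from h import *;import cv2
a=cams.read_camera('scene')[190:310,185:345,::-1];b=cams.read_camera('side')[180:280,180:313,::-1]
cv2.imwrite('pics/d.png',np.hstack([cv2.resize(a,(400,300),interpolation=2),cv2.resize(b,(399,300),interpolation=2)]))
E
```

```text
10.3667 [0.48173826 0.03738091 0.02488873] 84.22944302351048 [-0.83564755 -1.52664975  6.06907708] [-0.19777178  0.16704826  0.12557576] 0.03433304484904995 31.403140425682068
to target [ 0.0004  0.0002 -0.    ] turn CCW 0.07055697648951309
```

View pics/d.png

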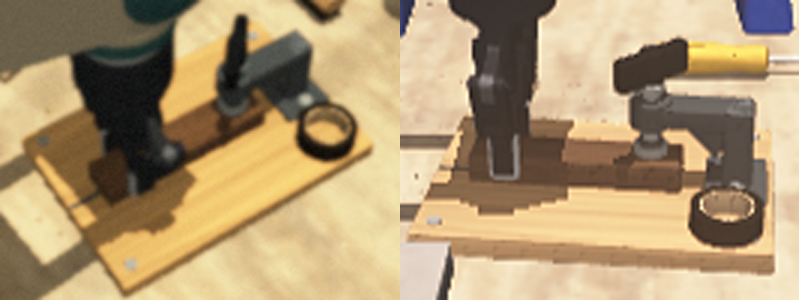

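The strip now lies over the groove in both views, with its heel under the foot. I'll release it and go back above the handle.

step_arm(
  plan=[
    {"jaw": 0, "x": 0, "y": 0, "z": 0, "roll": 0},
    {"jaw": 1, "x": 0, "y": 0, "z": 0, "roll": 0},
    {"jaw": 1, "x": 0, "y": 0, "z": 0, "roll": 0},
    {"jaw": 1, "x": 0, "y": 0, "z": 0, "roll": 0},
    {"jaw": 1, "x": 0, "y": 0, "z": 0, "roll": 0},
    {"jaw": 1, "x": 0, "y": 0, "z": -0.02, "roll": 0},
    {"jaw": 1, "x": 0, "y": 0, "z": -0.04, "roll": 0},
    {"jaw": 1, "x": 0, "y": 0, "z": -0.04, "roll": 0},
    {"jaw": 1, "x": 0, "y": 0, "z": -0.04, "roll": 0},
    {"jaw": 1, "x": 0, "y": 0, "z": -0.04, "roll": 0},
  ],
)

```text
time: 11.3
tool_pos: [0.4802, 0.0379, 0.2051]
eef_rot: [0.05, 0.999, -0.0, -0.0]
ft_force: [1.3, 0.3, -0.2]
grip_width: 0.0849
gripper_force: 0.0
```

step_arm(
  plan=[
    {"jaw": 1, "x": 0, "y": 0, "z": -0.04, "roll": 0},
    {"jaw": 1, "x": -0.035, "y": 0, "z": 0, "roll": 0},
    {"jaw": 1, "x": -0.035, "y": 0, "z": 0, "roll": 0},
    {"jaw": 1, "x": -0.035, "y": 0, "z": 0, "roll": 0},
    {"jaw": 1, "x": 0, "y": 0, "z": 0, "roll": 0},
    {"jaw": 1, "x": 0, "y": 0, "z": 0, "roll": 0},
  ],
)

```text
time: 11.8
tool_pos: [0.5856, 0.0271, 0.2405]
eef_rot: [0.05, 0.999, -0.0, -0.002]
ft_force: [-0.3, -0.1, 0.2]
grip_width: 0.0856
gripper_force: 0.0
```

```bash
python3 - <<'E'
from h import *;import cv2
s=arm.get_state();M=Rn.from_quat(s['eef_rot']).as_matrix();print(s['time'],s['tool_pos'],deg(M[:,1]))
c=cams.calibration('wrist');I=cams.read_camera('wrist');cv2.imwrite('pics/w3.png',I[:,:,::-1])
np.savez('w3.npz',**{k:np.array(v) for k,v in c.items()})
E
```

```text
11.8 [0.58564738 0.02711377 0.240518  ] 84.220619959421
```

View pics/w3.png

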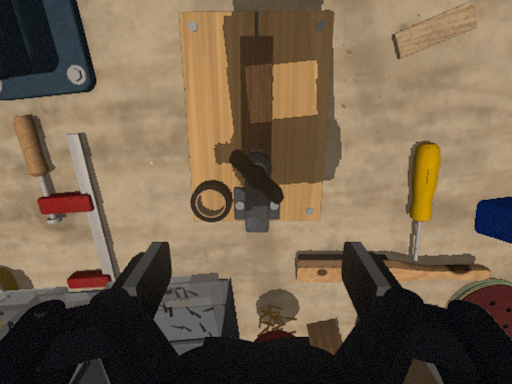

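The strip's free end spans (240–272, 36), its sides run straight back, and the groove enters at (257,12–35), so it is aligned. The handle runs from about (235,155) to (280,198).

```bash
python3 - <<'E'
from h import *
c=dict(np.load('w3.npz'));P=lambda u,v,z:ray(c,(u,v),z)[:2]
for l in((240,36,241.5,150),(272,36,271.5,150)):print('edge',deg(P(*l[2:],.04)-P(*l[:2],.04)))
m=(P(240,36,.04)+P(272,36,.04))/2;g=P(257,14,.018);print('end mid',m,'groove',g,'groove y there',.0430-.1*(m[0]-.4285))
a,b=P(235,155,.124),P(279,198,.124);print('handle',(a+b)/2,deg(b-a))
E
```

```text
edge -5.868193364549688
edge -5.078056040054181
end mid [0.45514748 0.04003593] groove [0.43044374 0.04359244] groove y there 0.04033525175358516
handle [0.5829422  0.02863203] 38.777107976900155
```

step_arm(
  plan=[
    {"jaw": 1, "x": 0, "y": 0, "z": 0, "roll": -6.5},
    {"jaw": 1, "x": 0, "y": 0, "z": 0, "roll": -6.5},
    {"jaw": 1, "x": 0, "y": 0, "z": 0, "roll": -6.5},
    {"jaw": 1, "x": 0, "y": 0, "z": 0, "roll": -6.5},
    {"jaw": 1, "x": 0, "y": 0, "z": 0, "roll": -6.5},
    {"jaw": 1, "x": 0, "y": 0, "z": 0, "roll": -6.5},
    {"jaw": 1, "x": 0, "y": 0, "z": 0, "roll": -6.5},
    {"jaw": 1, "x": 0, "y": 0, "z": 0.035, "roll": 0},
    {"jaw": 1, "x": 0, "y": 0, "z": 0.035, "roll": 0},
    {"jaw": 1, "x": 0, "y": 0, "z": 0.03, "roll": 0},
  ],
)

```text
time: 12.68
tool_pos: [0.5841, 0.0276, 0.1433]
eef_rot: [-0.34, 0.94, -0.0, 0.001]
ft_force: [0.4, 0.2, -1.1]
grip_width: 0.0851
gripper_force: 0.0
```

step_arm(
  plan=[
    {"jaw": 1, "x": 0, "y": 0, "z": 0.025, "roll": 0},
    {"jaw": 1, "x": 0, "y": 0, "z": 0.018, "roll": 0},
    {"jaw": 0, "x": 0, "y": 0, "z": 0, "roll": 0},
    {"jaw": -0.5, "x": 0, "y": 0, "z": 0, "roll": 0},
    {"jaw": -1, "x": 0, "y": 0, "z": 0, "roll": 0},
    {"jaw": -1, "x": 0, "y": 0, "z": 0, "roll": 0},
    {"jaw": -1, "x": 0, "y": 0, "z": 0, "roll": 0},
    {"jaw": -1, "x": 0, "y": 0, "z": 0, "roll": 0},
    {"jaw": -1, "x": 0, "y": 0, "z": 0, "roll": 0},
    {"jaw": -1, "x": 0, "y": 0, "z": 0, "roll": 0},
  ],
  force=80,
)

```text
time: 13.52
tool_pos: [0.5855, 0.0276, 0.1019]
eef_rot: [-0.34, 0.94, -0.0, 0.001]
ft_force: [-2.8, 1.2, 6.8]
grip_width: 0.0104
gripper_force: 78.8
```

```bash
python3 t.py
```

```text
13.5167 [0.58548779 0.02755064 0.10185901] 129.75941443211545 [-2.79210032  1.1968685   6.77168848] [0.20107935 0.50191291 0.10257317] 0.010375176823073118 78.82032036781311
to target [ 0.0736  0.0743 -0.0001] turn CCW -45.45941443211545
```

step_arm(
  plan=[
    {"jaw": -1, "x": 0, "y": 0, "z": 0, "roll": 5},
    {"jaw": -1, "x": 0, "y": 0, "z": 0, "roll": 5},
    {"jaw": -1, "x": 0, "y": 0, "z": 0, "roll": 5},
    {"jaw": -1, "x": 0, "y": 0, "z": 0, "roll": 5},
    {"jaw": -1, "x": 0, "y": 0, "z": 0, "roll": 5},
    {"jaw": -1, "x": 0, "y": 0, "z": 0, "roll": 5},
    {"jaw": -1, "x": 0, "y": 0, "z": 0, "roll": 5},
    {"jaw": -1, "x": 0, "y": 0, "z": 0, "roll": 5},
    {"jaw": -1, "x": 0, "y": 0, "z": 0, "roll": 0},
  ],
)

```text
time: 14.27
tool_pos: [0.5855, 0.0274, 0.1019]
eef_rot: [0.005, 1.0, 0.0, 0.001]
ft_force: [-2.8, 0.7, 6.7]
grip_width: 0.0103
gripper_force: 79.0
```

step_arm(
  plan=[
    {"jaw": -1, "x": 0, "y": 0, "z": 0, "roll": 5},
    {"jaw": -1, "x": 0, "y": 0, "z": 0, "roll": 5},
    {"jaw": -1, "x": 0, "y": 0, "z": 0, "roll": 5},
    {"jaw": -1, "x": 0, "y": 0, "z": 0, "roll": 5},
    {"jaw": -1, "x": 0, "y": 0, "z": 0, "roll": 5},
    {"jaw": -1, "x": 0, "y": 0, "z": 0, "roll": 5},
    {"jaw": -1, "x": 0, "y": 0, "z": 0, "roll": 5},
    {"jaw": -1, "x": 0, "y": 0, "z": 0, "roll": 5},
    {"jaw": -1, "x": 0, "y": 0, "z": 0, "roll": 0},
    {"jaw": -1, "x": 0, "y": 0, "z": 0, "roll": 0},
  ],
)

```text
time: 15.1
tool_pos: [0.5855, 0.0273, 0.1018]
eef_rot: [0.344, 0.939, 0.0, 0.001]
ft_force: [-3.7, 1.1, 6.5]
grip_width: 0.0102
gripper_force: 79.0
```

```bash
python3 t.py
```

```text
15.1 [0.58546769 0.02733282 0.10183068] 49.71077100571427 [-3.72844894  1.10352542  6.5410436 ] [-0.00287539  0.59362944 -0.09629143] 0.010195923481702875 78.97557377815247
to target [ 0.086  -0.0595 -0.0001] turn CCW 34.589228994285726
```

step_arm(
  plan=[
    {"jaw": 1, "x": 0, "y": 0, "z": 0, "roll": 0},
    {"jaw": 1, "x": 0, "y": 0, "z": 0, "roll": 0},
    {"jaw": 1, "x": 0, "y": 0, "z": 0, "roll": 0},
    {"jaw": 1, "x": 0, "y": 0, "z": 0, "roll": 0},
    {"jaw": 1, "x": 0, "y": 0, "z": 0, "roll": 0},
    {"jaw": 1, "x": 0, "y": 0, "z": -0.03, "roll": 0},
    {"jaw": 1, "x": 0, "y": 0, "z": -0.035, "roll": 0},
    {"jaw": 1, "x": 0, "y": 0, "z": -0.035, "roll": 0},
    {"jaw": 1, "x": 0, "y": 0, "z": -0.035, "roll": 0},
    {"jaw": 1, "x": 0, "y": 0, "z": 0, "roll": 0},
  ],
)

```text
time: 15.93
tool_pos: [0.5875, 0.0273, 0.2443]
eef_rot: [0.344, 0.939, 0.002, 0.006]
ft_force: [0.2, 0.6, 0.6]
grip_width: 0.0853
gripper_force: 0.0
```

```bash
python3 - <<'E'
from h import *;import cv2
c=cams.calibration('wrist');I=cams.read_camera('wrist');cv2.imwrite('pics/w4.png',I[:,:,::-1])
np.savez('w4.npz',**{k:np.array(v) for k,v in c.items()})
E
```

```text
(no output)
```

View pics/w4.png

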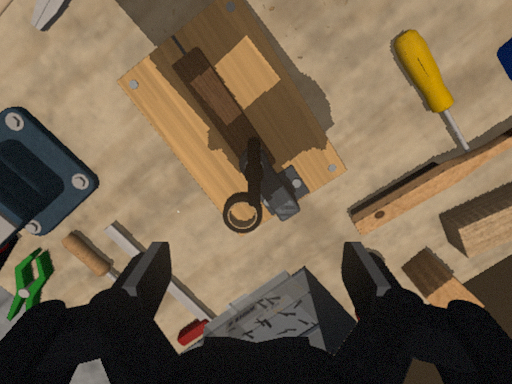

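The strip lies along the groove: end corners at (174,65) and (200,47), groove emerging at (175,38)–(186,55). The handle is back near its starting angle and the gripper is clear of everything.

```bash
python3 - <<'E'
from h import *
c=dict(np.load('w4.npz'));P=lambda u,v,z:ray(c,(u,v),z)[:2]
a,b=P(174,65,.04),P(200,47,.04);m=(a+b)/2;print(m,'groove y',.0430-.1*(m[0]-.4285),'end edge',deg(b-a)-90)
from bench import job_done
print(job_done())
E
```

```text
[0.45795588 0.04286977] groove y 0.04005441153561168 end edge -8.840618861430627
the job is handed in; nothing more can be done
None
```

The job is handed in: I backed the screw off 78°, swung the strip into line with the groove, retightened the screw 80° and let go. Measured before tightening, the strip was within about 0.5° and 1 mm of the groove; a rougher check afterwards, just before handing in, read about 3° and 3 mm off.

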